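Close down the wire-bonding bench for the night

ROBOT

A 7-joint arm with a two-finger parallel gripper is mounted at the origin on the work surface. World frame = base frame: x ahead of the robot, y to its left, z up, the work surface at z = 0. Lengths are in m, angles in rad, forces in N, time in s.
With the tool pointing down it reaches from about 0.425 to 0.925 m from the base axis. Payload 6.8 kg.
Tool frame: the origin (TCP) lies between the finger pads; the fingertips stand r.tips_ahead ahead of it and the grasp point (between the pads) lies 5 mm behind it (r.tips_ahead is the distance from the TCP to the fingertips, in m); z points along the fingers, y is the line along which they close (so a half turn about z gives the same grasp; the last joint's range is limited). The gripper opens to 85 mm and grips with 20 to 120 N. Pads are 22 mm wide; open, the fingers measure 114 mm over their backs; the gripper's body (76 mm by 85 mm) begins 54 mm behind the grasp point. The pads swing forward as they close: fully open they stand 13 mm farther back than shut.
Start: joints at [-1.283, 0.477, 0.022, 1.555, -0.011, 1.109, -0.083], TCP at [0.26, 0.623, 0.245] pointing down, gripper open.
Joint ranges: [-2.96, 2.96], [-0.34, 2.1], [-1.41, 1.46], [0.24, 2.44], [-1.37, 4.51], [0.17, 1.92], [-2.96, 2.96]. Speed limits (rad/s): [2.39, 2.39, 3.14, 3.14, 3.14, 3.14, 3.14].

INTERFACE

Orientations are given as a rotation vector (axis times angle).
In Python, from bench import r gives the robot as it stands.
- The arm moves only by the tool move_arm, never from a script. Its argument "rows" is one flat list of numbers, 4 for each row, row after row: the shift along the tool's x, y, z in cm, then the turn about the tool's z in degrees. In form: [tx, ty, tz, twist, tx, ty, tz, twist, ...]. A call has 1 to 10 rows; each row is the pose to reach, as a shift and turn from the pose commanded when the call began, along the tool's axes at that moment; what a row does not reach only later rows make up. A row lasts 1/8 s, in which the tool goes at most 62.5 mm and 10.7 degrees, less where a joint would pass 70% of its speed; a pose out of reach is approached as far as the arm can. A call with a gripper value outside its range is refused whole. "fingers" is the opening, from 0 (shut) to 1 (fully open), set as the call begins (left out, the last holds). The fingers move at their own pace and stop on an object; "newtons" is the grip in N (left out, the last holds). Time passes only in rows, so rows that repeat a pose let the fingers close. It gives the time, the measured TCP pose, the force, the opening and the grip force at its end, in the units of the state.
- r.get_obs(): the state, without advancing time (a new reading comes with each control period).
- r.grab_frame(name): name is "scene" or "top"; returns the picture (400x640x3 uint8, blue, green, red); there is no depth.
- r.camera_params(name): a dict with "fx", "fy", "cx", "cy" (pixels), "k1" (the pictures are not rectified: a ray, as slopes to the right and down, at radius r is drawn at 1 + k1 r^2 times it, then the intrinsics apply), "world_from_camera" (4x4, takes a point from camera to world coordinates). Camera axes: x right, y down, z forward; pixel columns grow to the right and rows downward; lengths in m; the calibration is good to about 2 mm. A picture is of the moment at which its call begins. camera_params takes no time and is no camera call.
- r.hand_in(): hands the job in; it is judged then, once.
The state is a dict: "clock": time; "joints": joint angles; "qvel": joint speeds; "tau": joint torques, N m; "tcp_pos": TCP position; "orientation": TCP orientation; "contact_force": force on the tool from outside, world axes, zero at the start; "moment": the same for the moment, N m; "grip_width": finger opening in m; "gripper_force": force on a finger pad.
Only numpy, scipy, OpenCV 4.12 (cv2) and the standard library are available. Lean on these libraries where they do the work, as an engineer would, in place of code of your own. Each camera call takes 0.05 s, during which the arm holds its last target. There are 200 camera calls.

TASK

Close down the bench for the night: lay every handpiece that is out on the mat fully home in both forks of the cradle of its own colour, centred lengthways, and hang the headset by its band over the middle of the rail, a cup on each side. Only when all of these are stowed, press the white test button on the safety switch so that its red lever drops, then lift the lever back up until it stays up. Let go of everything, leave the other things on the bench alone, and make sure that everything is still stowed at the end.

Things in the scene. Friction and masses are not known exactly. Their poses are not given: they have to be found in the camera images.
- pen_red: red handpiece: a straight bar 110 long (x) x 18 x 18 mm, square in section with softened edges, red with black tail cap, plus a thin steel nose (8 mm across) reaching 30 mm beyond its +x end. 60 g. Origin: centre of the bar; x along the bar to the nose. Starts flat on the green mat, nose roughly away from the robot; may be absent.
- seat_red (a point): seat of the red cradle: on a 120 x 50 x 20 mm black base two red forks, 76 mm apart along x, 12 mm thick, 64 mm clear between them. Each is a notch with flat floor 23 mm wide, flaring from 11 mm up to 41 mm wide at its top, 24 mm above the floor. Point: cradle's middle at notch-floor height, 45 mm above the mat; x along the notches. A handpiece at home has its origin 9 mm above it.
- pen_yellow: yellow handpiece: a straight bar 110 long (x) x 18 x 18 mm, square in section with softened edges, yellow with black tail cap, plus a thin steel nose (8 mm across) reaching 30 mm beyond its +x end. 60 g. Origin: centre of the bar; x along the bar to the nose. Starts flat on the green mat, nose roughly away from the robot; may be absent.
- seat_yellow (a point): seat of the yellow cradle: on a 120 x 50 x 20 mm black base two yellow forks, 76 mm apart along x, 12 mm thick, 64 mm clear between them. Each is a notch with flat floor 23 mm wide, flaring from 11 mm up to 41 mm wide at its top, 24 mm above the floor. Point: cradle's middle at notch-floor height, 45 mm above the mat; x along the notches. A handpiece at home has its origin 9 mm above it.
- pen_blue: blue handpiece: a straight bar 110 long (x) x 18 x 18 mm, square in section with softened edges, blue with black tail cap, plus a thin steel nose (8 mm across) reaching 30 mm beyond its +x end. 60 g. Origin: centre of the bar; x along the bar to the nose. Starts flat on the green mat, nose roughly away from the robot; may be absent.
- seat_blue (a point): seat of the blue cradle: on a 120 x 50 x 20 mm black base two blue forks, 76 mm apart along x, 12 mm thick, 64 mm clear between them. Each is a notch with flat floor 23 mm wide, flaring from 11 mm up to 41 mm wide at its top, 24 mm above the floor. Point: cradle's middle at notch-floor height, 45 mm above the mat; x along the notches. A handpiece at home has its origin 9 mm above it.
- pen_white: white handpiece: a straight bar 110 long (x) x 18 x 18 mm, square in section with softened edges, white with black tail cap, plus a thin steel nose (8 mm across) reaching 30 mm beyond its +x end. 60 g. Origin: centre of the bar; x along the bar to the nose. Starts flat on the green mat, nose roughly away from the robot; may be absent.
- seat_white (a point): seat of the white cradle: on a 120 x 50 x 20 mm black base two white forks, 76 mm apart along x, 12 mm thick, 64 mm clear between them. Each is a notch with flat floor 23 mm wide, flaring from 11 mm up to 41 mm wide at its top, 24 mm above the floor. Point: cradle's middle at notch-floor height, 45 mm above the mat; x along the notches. A handpiece at home has its origin 9 mm above it.
- headset: headset standing on its two cups, 150 mm wide (x), 56 deep (y), 159 high, 160 g: two light-grey cups (26 x 56 x 60 mm, inner faces 98 mm apart) joined by an arched black band 24 mm wide and 5 mm thick, with a grey module block on the crown, 30 (x) x 26 (y) x 27 mm high, its top 159 mm up; lift it by this. Origin: on the ground plane midway under the cups; x from cup to cup, z up.
- headset_band (a point): middle of the underside of the headset's band, 127 mm above the headset's origin; the inside of the arch is flat for about 30 mm here.
- rail: fixed steel rail: a horizontal bar 12 mm thick and 240 mm long along its y, carried by a post with a 70 mm round foot at each end. Origin: on the table under the middle of the bar.
- rail_mid (a point): middle of the rail's bar, on its centre line, 135 mm above the table; y along the bar, z up.
- switchbox: fixed grey safety-switch box, 110 (x) x 160 (y) x 60 mm high, with lever and test button on its top. Origin: centre of its underside; front face to -x.
- lever (a joint): angle of the switch's lever (rad): 0 = up (armed; leans 0.15 rad beyond upright to the box's +x side and rests there by its weight), 1.25 = dropped towards the box's -x side (front), handle low. It stays at neither side of upright in between: it falls to the nearer end.
- lever_handle (a point): middle of the lever's red handle, a cylinder 18 mm across and 26 mm long along the box's y, 62 mm from the hinge; it can be pinched over its two ends from above. About 127 mm above the table when up, 94 mm when dropped.
- lever_hinge (a point): the lever's hinge, 66 mm above the table on the box's y axis direction, at (+20, -45) mm from the box's centre; the handle swings about it in the box's x-z plane.
- button (a joint): travel of the test button (m): 0 = out, 0.007 = fully in (about 4 N). Somewhat past half way it tips the lever over.
- button_top (a point): middle of the top face of the round white test button, 26 mm across, on a yellow plate at (+2, +45) mm from the box's centre, 78 mm above the table when out; pressed straight down.
- tape_roll: white tape ring, 80 mm across, 18 high, lying flat; to be left alone. Origin: centre of its underside.
- solvent_jar: clear jar with blue cap, 64 mm across, 110 high; to be left alone. Origin: centre of its underside.
- swab_cup: white ceramic cup, 70 mm across, 80 high; to be left alone. Origin: centre of its underside.
- screwdriver: orange-handled screwdriver, 160 mm long, lying on the mat; to be left alone.
- wire_spool: brass-coloured wire spool, 60 mm across, 32 high; to be left alone. Origin: centre of its underside.
Not all that is in view belongs to the job. Leave any green look-alike of the headset alone. What is shaped like the switchbox but purple is not meant.

How it is judged:
On the way, in this order (a step that is already met when the one before it is completed fails the run):
1. every handpiece present lies home in its own cradle and the headset hangs over the rail (x of pen_red in the frame of seat_red between -0.015 and 0.015 m and y of pen_red in the frame of seat_red between -0.006 and 0.006 m and z of pen_red in the frame of seat_red between 0.005 and 0.013 m and angle between the x axis of pen_red and the x axis of seat_red, either way round below 0.1 rad and linear speed of each of pen_red, pen_yellow, pen_blue, pen_white below 0.03 m/s and x of pen_yellow in the frame of seat_yellow between -0.015 and 0.015 m and y of pen_yellow in the frame of seat_yellow between -0.006 and 0.006 m and z of pen_yellow in the frame of seat_yellow between 0.005 and 0.013 m and angle between the x axis of pen_yellow and the x axis of seat_yellow, either way round below 0.1 rad and x of pen_blue in the frame of seat_blue between -0.015 and 0.015 m and y of pen_blue in the frame of seat_blue between -0.006 and 0.006 m and z of pen_blue in the frame of seat_blue between 0.005 and 0.013 m and angle between the x axis of pen_blue and the x axis of seat_blue, either way round below 0.1 rad and x of pen_white in the frame of seat_white between -0.015 and 0.015 m and y of pen_white in the frame of seat_white between -0.006 and 0.006 m and z of pen_white in the frame of seat_white between 0.005 and 0.013 m and angle between the x axis of pen_white and the x axis of seat_white, either way round below 0.1 rad and x of headset_band in the frame of rail_mid between -0.03 and 0.03 m and y of headset_band in the frame of rail_mid between -0.07 and 0.07 m and z of headset_band in the frame of rail_mid between 0 and 0.02 m and angle between headset's own z axis and vertical below 0.4 rad and contact force between headset and rail above 0.3 N and linear speed of headset below 0.05 m/s), for 0.2 s.
2. the test button is pressed (value of joint button above 0.0015 m).
3. the lever has dropped (value of joint lever above 1.1 rad).
4. the lever is lifted back up (value of joint lever below 0.08 rad), for 0.2 s.
At the end, for the whole second after the job is handed in: Each handpiece present rests in its own colour's cradle (15 mm along, 6 mm sideways, 4 mm high, 0.1 rad); the headset hangs still by its band, within 30 mm across and 70 mm along the bar of its middle, tilted under 0.4 rad; lever up (below 0.08 rad), button out (all of step 1 and value of joint lever below 0.08 rad and value of joint button below 0.0015 m); the robot touches nothing.
It fails at once if the tape roll is shifted by more than 40 mm (distance of tape_roll from where it was at the start of the episode above 0.04 m).
It fails at once if the solvent jar is shifted by more than 40 mm (distance of solvent_jar from where it was at the start of the episode above 0.04 m).
It fails at once if the swab cup is shifted by more than 40 mm (distance of swab_cup from where it was at the start of the episode above 0.04 m).
It fails at once if the screwdriver is shifted by more than 40 mm (distance of screwdriver from where it was at the start of the episode above 0.04 m).
It fails at once if the wire spool is shifted by more than 40 mm (distance of wire_spool from where it was at the start of the episode above 0.04 m).
Of pen_red, pen_yellow, pen_blue, pen_white only 2 to 4 are there at a start; the rules pass over those that are not, and their reading is None.
At some moment in a run one of pen_red, pen_yellow, pen_blue, pen_white may be knocked a few centimetres aside while the robot is not near it.
It also fails if it takes over 210 s, if anything falls off the work surface, if the arm or the gripper's body presses on something with over 40 N, if the wrist force passes 120 N, or if a joint passes its speed limit or range.

## Working session

There is one attempt and no reset: what is moved stays moved. The work goes in short steps, Python scripts to look and compute and a tool call to move; the robot and the scene stay as the last step left them, time stands still between calls to the robot, and variables do not carry over. Pictures are saved under pics/ and viewed, at most 14 in all, crops included, and the job is handed in when it is done.

Besides the shell and the picture viewer there is one more tool, called after "Emit:" as name(argument=value, ...) on one line, values as JSON. move_arm: Moves the arm, as the interface text tells. Its arguments: {"type":"object","properties":{"rows":{"type":"array"},"fingers":{"type":"number"},"newtons":{"type":"number"}},"required":["rows"]}

```bash
mkdir -p pics; ls; cat > h.py <<'E'
import numpy as np,cv2
from bench import r
def cam(n):
    p=r.camera_params(n);K=np.array([[p['fx'],0,p['cx']],[0,p['fy'],p['cy']],[0,0,1.]]);return K,np.array([p['k1'],0,0,0,0.]),np.array(p['world_from_camera'])
def ray(n,uv):
    K,d,T=cam(n)
    # forward: distorted = s*(1+k1 r^2)
    q=cv2.undistortPointsIter(np.array(uv,float).reshape(-1,1,2),K,d,None,None,(3,100,1e-10)).reshape(-1,2)
    D=np.c_[q,np.ones(len(q))]@T[:3,:3].T
    return T[:3,3],D
def onz(n,uv,z):
    o,D=ray(n,uv);return o+D*((z-o[2])/D[:,2])[:,None]
def proj(n,P):
    K,d,T=cam(n);W=np.linalg.inv(T)
    return cv2.projectPoints(np.array(P,float).reshape(-1,1,3),cv2.Rodrigues(W[:3,:3])[0],W[:3,3],K,d)[0].reshape(-1,2)
def two(u1,u2):
    a,A=ray('scene',u1);b,B=ray('top',u2);A=A[0];B=B[0]
    M=np.c_[A,-B];s=np.linalg.lstsq(M,b-a,rcond=None)[0];p=a+A*s[0];q=b+B*s[1];return (p+q)/2,np.linalg.norm(p-q)
E
python3 - <<'E'
from h import *
for n in('scene','top'):
    f=r.grab_frame(n);cv2.imwrite(f'pics/{n}0.png',f);np.save(n+'0.npy',f);print(n,r.camera_params(n))
print(r.get_obs(),r.tips_ahead)
E
```

```text
pics
scene {'fx': 434.2710315496288, 'fy': 434.2710315496288, 'cx': 324.47276772352274, 'cy': 196.4935472864312, 'k1': -0.11649070363466325, 'world_from_camera': array([[-0.87393452,  0.24425437, -0.42021216,  1.10610538],
       [ 0.48562273,  0.47477706, -0.73400089,  1.09041402],
       [ 0.02022416, -0.84553329, -0.53353954,  0.94127093],
       [ 0.        ,  0.        ,  0.        ,  1.        ]])}
top {'fx': 413.72850814711796, 'fy': 413.72850814711796, 'cx': 310.14558928728616, 'cy': 197.2326797303931, 'k1': -0.0582511987007517, 'world_from_camera': array([[-0.01971812, -0.9854917 ,  0.16857436,  0.25779537],
       [-0.99975915,  0.0210598 ,  0.00617465, -0.04845776],
       [-0.00963521, -0.168412  , -0.9856696 ,  1.29741731],
       [ 0.        ,  0.        ,  0.        ,  1.        ]])}
{'clock': 0.1, 'joints': array([-1.28309228,  0.47771696,  0.02235965,  1.55633695, -0.0114955 ,
        1.10930893, -0.08309963]), 'qvel': array([ 0.00024244, -0.00077358, -0.00151695, -0.00244946,  0.00071465,
        0.00066335,  0.00159431]), 'tau': array([ 3.73110117e-03, -5.97763932e+01,  1.61345467e+00, -2.81954277e+01,
        1.28611136e-02,  5.08533034e-03,  8.28396765e-06]), 'tcp_pos': array([0.2600703 , 0.62233857, 0.24443017]), 'orientation': array([-6.17627431e-01, -3.08008438e+00,  2.56077810e-03]), 'contact_force': array([ 1.39576038, -0.04865638,  0.72286412]), 'moment': array([-0.02549448,  0.04314638,  0.05527072]), 'gripper_force': 0.0, 'grip_width': 0.08557862533740897} 0.014
```

View pics/top0.png

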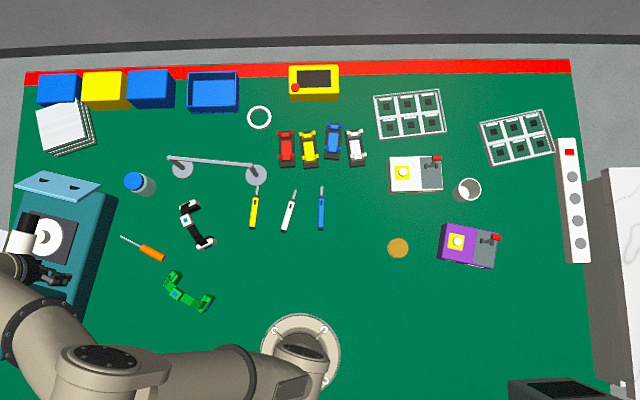

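View pics/scene0.png

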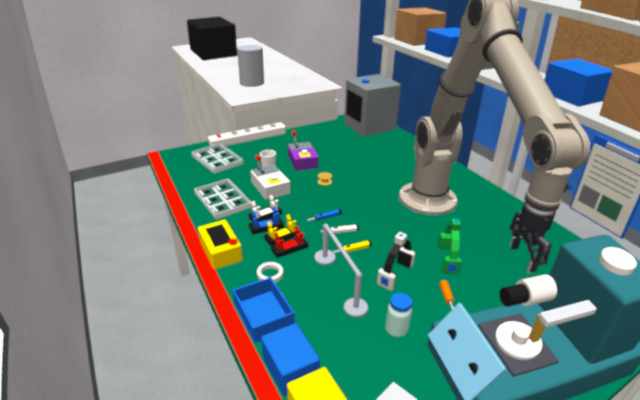

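The top view shows three handpieces: yellow at (254,210), white at (289,215) and blue at (321,207). There is no red one. The cradles are at about (286..356,148), and the rail runs from (175,165) to (257,172). The headset is at about (195,225), the real switchbox at (416,175), and the purple one is the decoy.

```bash
python3 - <<'E'
from h import *
t=np.load('top0.npy');s=np.load('scene0.npy')
cv2.imwrite('pics/t1.png',cv2.resize(t[115:265,160:360],None,fx=4,fy=4,interpolation=cv2.INTER_CUBIC))
a=cv2.resize(s[195:295,240:420],None,fx=4.4,fy=4.4,interpolation=cv2.INTER_CUBIC);cv2.imwrite('pics/s1.png',a)
h=cv2.cvtColor(t,cv2.COLOR_BGR2HSV)
M={'yellow':((22,120,90),(35,255,255)),'blue':((100,120,70),(125,255,255)),'white':((0,0,150),(180,50,255)),'red':((0,140,80),(6,255,255)),'red2':((172,140,80),(180,255,255))}
for k,(lo,hi) in M.items():
    m=cv2.inRange(h,np.array(lo),np.array(hi));m[:100]=0;m[260:]=0;m[:,:120]=0;m[:,510:]=0
    n,l,st,c=cv2.connectedComponentsWithStats(m)
    for i in range(1,n):
        if st[i,4]>8: print(k,st[i],c[i].round(1),onz('top',c[i],0.018)[0].round(3))
E
```

```text
yellow [120 100  11  10 100] [124.6 104.6] [0.802 0.571 0.018]
yellow [290 100  46   2  62] [309.6 100.3] [ 0.799 -0.045  0.018]
yellow [299 131  17  10 104] [306.9 135.3] [ 0.679 -0.034  0.018]
yellow [302 141  17  22 256] [309.  152.2] [ 0.623 -0.04   0.018]
yellow [395 166  15  14 136] [401.1 173. ] [ 0.548 -0.33   0.018]
yellow [249 197  10  30 184] [253.5 211.9] [0.434 0.138 0.018]
yellow [448 233  16  17 141] [454.7 241.4] [ 0.328 -0.485  0.018]
yellow [391 241  12   9  32] [396.8 245.2] [ 0.321 -0.304  0.018]
yellow [392 248   6   6  12] [393.6 251. ] [ 0.304 -0.294  0.018]
yellow [390 254  16   4  16] [397.5 256.2] [ 0.287 -0.305  0.018]
blue [128 100  47   9 355] [152.6 103.5] [0.803 0.476 0.018]
blue [186 100  53  14 649] [213.1 106. ] [0.788 0.273 0.018]
blue [327 122  16   9  88] [334.  126.2] [ 0.708 -0.122  0.018]
blue [325 133  16  21 234] [332.5 143.2] [ 0.651 -0.116  0.018]
blue [124 172  20  18 287] [133.2 180.5] [0.543 0.526 0.018]
blue [318 198   7  30 165] [320.6 213.2] [ 0.425 -0.072  0.018]
blue [183 218   5   4  13] [185.1 219.6] [0.414 0.353 0.018]
blue [203 
[... 997 characters left out ...]
.497 -0.075  0.018]
white [292 190   5   9  24] [294.  194.3] [0.487 0.01  0.018]
white [189 199   7   8  38] [191.9 202. ] [0.469 0.333 0.018]
white [281 201  14  29 181] [287.2 215.4] [0.421 0.032 0.018]
white [180 214  12  13  85] [185.3 219.7] [0.413 0.352 0.018]
white [120 235  21  12  41] [129.8 240.8] [0.35  0.527 0.018]
white [453 237   9   9  59] [457. 241.] [ 0.329 -0.492  0.018]
white [196 238  17  12  69] [204.8 243.5] [0.338 0.289 0.018]
red [277 130  16   8  75] [284.9 133.6] [0.687 0.037 0.018]
red [278 140  16  22 232] [285.8 150.7] [0.629 0.034 0.018]
red [432 155  10   6  51] [436.4 157.2] [ 0.598 -0.447  0.018]
red [491 234  11   7  53] [496.1 237. ] [ 0.339 -0.617  0.018]
```

View pics/t1.png

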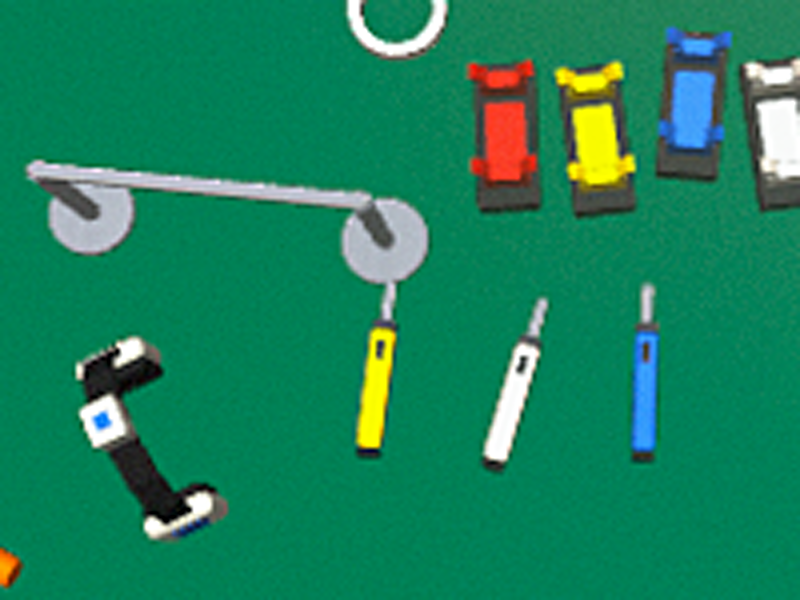

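View pics/s1.png

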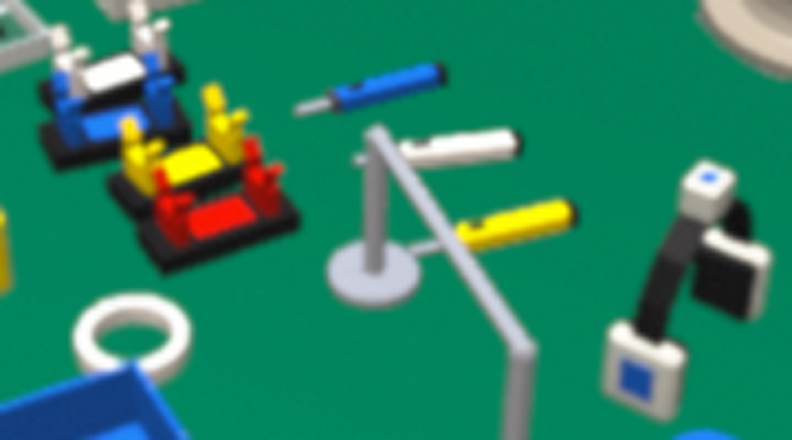

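The top crop shows the pen ends sharply: yellow (369,456)-(385,322), white (493,466)-(531,338), blue (643,458)-(647,328). The headset module is at (105,420), and the rail bar runs (35,168)-(365,200). The scene crop confirms that the red cradle is empty and there is no red pen.

```bash
python3 - <<'E'
from h import *
t=np.load('top0.npy')
a=cv2.resize(t[116:171,272:372],None,fx=8,fy=8,interpolation=cv2.INTER_CUBIC);
b=cv2.resize(t[150:196,384:450],None,fx=8,fy=8,interpolation=cv2.INTER_CUBIC)
cv2.imwrite('pics/cr.png',a);cv2.imwrite('pics/bx.png',b)
f=lambda u,v:(160+(u+.5)/4-.5,115+(v+.5)/4-.5)
for n,a,b in [('yellow',(369,456),(385,322)),('white',(493,466),(531,338)),('blue',(643,458),(647,328))]:
    P=onz('top',[f(*a),f(*b)],.014);d=P[1]-P[0];print(n,P.mean(0).round(4),'len',np.linalg.norm(d).round(4),'yaw',np.degrees(np.arctan2(d[1],d[0])).round(1))
P=onz('top',[f(35,165),f(367,197)],.141);d=P[1]-P[0];print('rail',P.mean(0),np.linalg.norm(d),np.degrees(np.arctan2(d[1],d[0])))
g=lambda u,v:(240+(u+.5)/4.4-.5,195+(v+.5)/4.4-.5)
Q=[two(g(376,130),f(365,198)),two(g(528,347),f(33,165))];print(Q,(Q[0][0]+Q[1][0])/2)
print('module',onz('top',[f(102,419)],.159), two(g(708,176),f(102,419)))
E
```

```text
yellow [0.4348 0.1369 0.014 ] len 0.1065 yaw -6.6
white [0.4224 0.031  0.014 ] len 0.1048 yaw -17.1
blue [ 0.4273 -0.073   0.014 ] len 0.1025 yaw -3.1
rail [0.57177933 0.24810723 0.141     ] 0.245407890758583 -97.02549722524455
[(array([0.55422701, 0.12934343, 0.13983638]), np.float64(0.005065217485760282)), (array([0.58398084, 0.37330784, 0.14130598]), np.float64(0.0068673965855187225))] [0.56910393 0.25132564 0.14057118]
module [[0.39728956 0.30863095 0.159     ]] (array([0.39581091, 0.30833818, 0.16268036]), np.float64(0.002668236050465989))
```

View pics/cr.png

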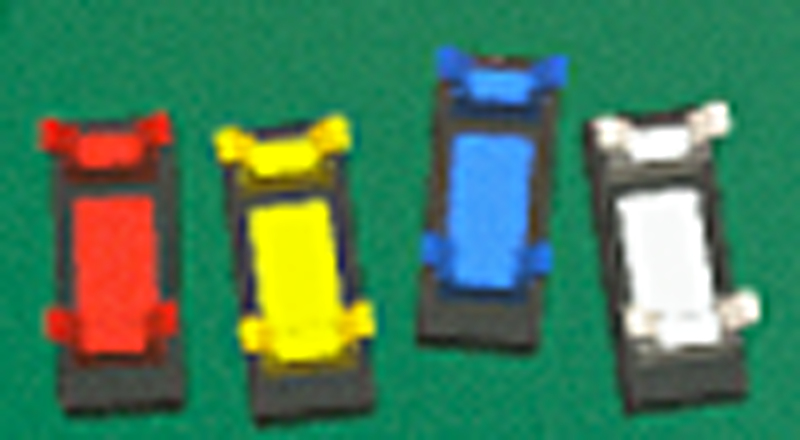

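View pics/bx.png

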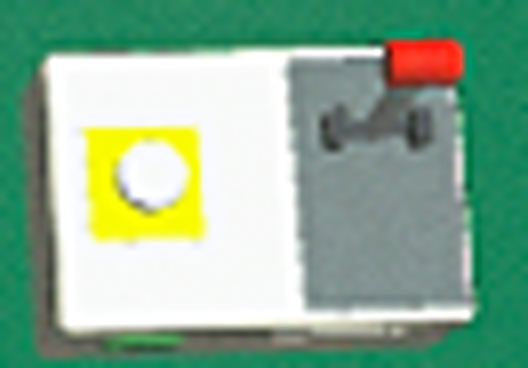

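The fork prong tops and box features are clear. In the 8x crops, the button top is at (153,175) and the lever handle at (425,62).

```bash
cat >> h.py <<'E'
def R_():
    from scipy.spatial.transform import Rotation as Ro
    return Ro.from_rotvec(r.get_obs()['orientation']).as_matrix()
def go(x,y,z,fa=None):
    "relative move in tool cm & twist so that the finger closing line (tool y) lies along world angle fa (deg, mod 180)"
    o=r.get_obs();R=R_();d=R.T@(np.array([x,y,z])-o['tcp_pos'])*100
    a=np.degrees(np.arctan2(R[1,1],R[0,1]))
    tw=0 if fa is None else -((fa-a+90)%180-90)   # tool z down -> sign flips
    print('shift',d.round(2),'twist',round(tw,1),'fingerang',round(a,1),'j7',o['joints'][6].round(2),'F',o['contact_force'].round(1),o['clock'])
E
python3 - <<'E'
from h import *
f=lambda p:(272+(p[0]+.5)/8-.5,116+(p[1]+.5)/8-.5)
for n,p in {'yellow':[(235,140),(335,132),(260,330),(360,320)],'blue':[(453,65),(553,70),(433,248),(540,256)],'white':[(607,132),(712,120),(640,320),(742,305)]}.items():
    P=onz('top',[f(q) for q in p],.067);F=P[:2].mean(0);N=P[2:].mean(0);d=F-N;w=P[0]-P[1]
    print(n,P.mean(0).round(4),'L',np.linalg.norm(d).round(4),'yaw',np.degrees(np.arctan2(d[1],d[0])).round(1),'W',np.linalg.norm(w).round(3))
f=lambda p:(384+(p[0]+.5)/8-.5,150+(p[1]+.5)/8-.5)
b=onz('top',[f((153,173))],.078)[0];l=onz('top',[f((425,60))],.131)[0]
d=b-l;print(b,l,np.hypot(d[0],d[1]),'expect',np.hypot(27.3,90),'yaw',np.degrees(np.arctan2(d[1],d[0])-np.arctan2(90,-27.3)))
# headset cups: crop-4x
f=lambda p:(160+(p[0]+.5)/4-.5,115+(p[1]+.5)/4-.5)
c=onz('top',[f((128,350)),f((180,512))],.058);print(c);d=c[0]-c[1];print(np.hypot(d[0],d[1]),np.degrees(np.arctan2(d[1],d[0])),c.mean(0))
go(.43,-.075,.245,87)
E
```

```text
yellow [ 0.6341 -0.0397  0.067 ] L 0.0765 yaw 6.2 W 0.039
blue [ 0.6609 -0.1167  0.067 ] L 0.0749 yaw -6.6 W 0.039
white [ 0.6354 -0.1856  0.067 ] L 0.0756 yaw 7.0 W 0.041
[ 0.54029634 -0.32235283  0.078     ] [ 0.56827217 -0.41263581  0.131     ] 0.09451805870372759 expect 94.0494019119739 yaw 0.34225300891931293
[[0.46234    0.32179157 0.058     ]
 [0.33822897 0.27896818 0.058     ]]
0.13129123380953883 19.03653012783777 [0.40028448 0.30037988 0.058     ]
shift [-4.256e+01 -5.779e+01  4.000e-02] twist -19.7 fingerang 67.3 j7 -0.08 F [ 1.4 -0.   0.7] 0.1
```

Measured sizes match: fork spacing is 75–76 mm and the button-to-lever distance 94.5 mm. I'll start with the blue pen.

Emit:
move_arm(rows=[-21,-29,0,-10,-42.6,-57.8,0,-19.7,-42.6,-57.8,0,-19.7,-42.6,-57.8,0,-19.7,-42.6,-57.8,0,-19.7,-42.6,-57.8,0,-19.7,-42.6,-57.8,0,-19.7,-42.6,-57.8,0,-19.7,-42.6,-57.8,0,-19.7,-42.6,-57.8,0,-19.7], fingers=0.55)

```text
clock: 1.35
tcp_pos: [0.4083, 0.0137, 0.2454]
orientation: [0.081, 3.14, 0.001]
contact_force: [1.1, 0.7, -0.4]
grip_width: 0.0471
gripper_force: 0.0
```

```bash
python3 -c "
from h import *
go(.43,-.073,.10,87);print(r.get_obs()['tcp_pos'],R_().round(2))"
```

```text
shift [-2.61 -8.55 14.54] twist 0.0 fingerang 87.0 j7 1.34 F [ 1.1  0.7 -0.4] 1.35
[0.40831327 0.01366162 0.24538363] [[-1.    0.05  0.  ]
 [ 0.05  1.    0.  ]
 [-0.    0.   -1.  ]]
```

Emit:
move_arm(rows=[-2.6,-8.5,8,0,-2.6,-8.5,14.5,0,-2.6,-8.5,14.5,0,-2.6,-8.5,14.5,0,-2.6,-8.5,14.5,0,-2.6,-8.5,14.5,0])

```text
clock: 2.1
tcp_pos: [0.4311, -0.0697, 0.1019]
orientation: [0.079, 3.137, 0.002]
contact_force: [-0.4, -0.1, 0.8]
grip_width: 0.0473
gripper_force: 0.0
```

```bash
python3 - <<'E'
from h import *
go(.43,-.073,.0175,87);print(r.get_obs()['tcp_pos'])
f=r.grab_frame('top');cv2.imwrite('pics/t2.png',cv2.resize(f[115:265,160:360],None,fx=4,fy=4,interpolation=cv2.INTER_CUBIC))
E
```

```text
shift [ 0.12 -0.34  8.44] twist 0.1 fingerang 87.1 j7 1.77 F [-0.4 -0.1  0.8] 2.1
[ 0.43109108 -0.0697308   0.10194051]
```

View pics/t2.png

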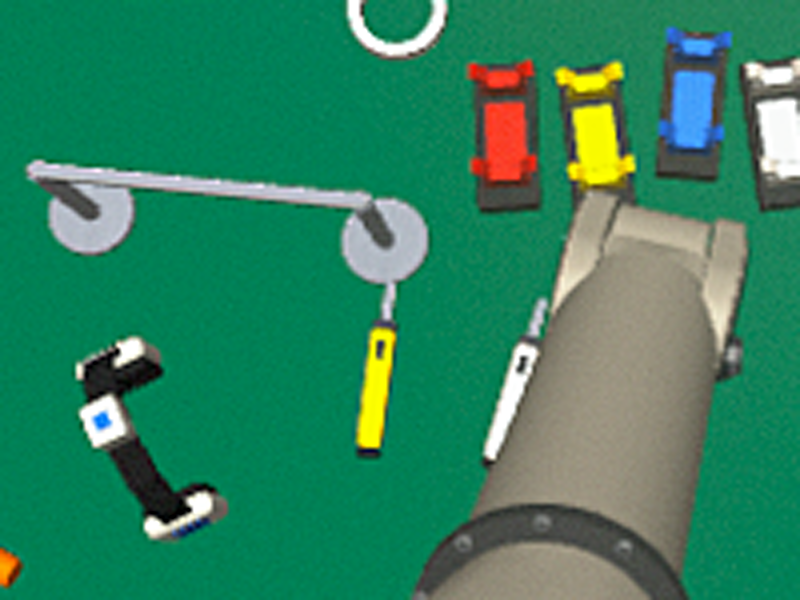

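The arm hides the pen from above, and the other pieces haven't moved. I'll descend.

Emit:
move_arm(rows=[0,0,4,0,0,0,7,0,0,0,8.4,0,0,0,8.4,0,0,0,8.4,0])

```text
clock: 2.78
tcp_pos: [0.4307, -0.0706, 0.0173]
orientation: [0.082, 3.139, 0.0]
contact_force: [-0.1, -0.4, -0.3]
grip_width: 0.0465
gripper_force: 0.0
```

```bash
python3 -c "
from h import *
go(.43,-.073,.0175,87);print(r.get_obs()['tcp_pos'])"
```

```text
shift [ 0.06 -0.24 -0.02] twist 0.0 fingerang 87.0 j7 1.89 F [-0.1 -0.4 -0.3] 2.775
[ 0.43072255 -0.07058608  0.01730404]
```

Emit:
move_arm(rows=[0,-0.2,0,0,0,-0.2,0,0,0,-0.2,0,0,0,-0.2,0,0,0,-0.2,0,0,0,-0.2,0,0,0,-0.2,-5,0,0,-0.2,-10,0,0,-0.2,-12,0,0,-0.2,-12,0], fingers=0, newtons=40)

```text
clock: 4.03
tcp_pos: [0.4309, -0.0724, 0.1378]
orientation: [0.081, 3.137, 0.002]
contact_force: [-0.1, 1.5, -1.1]
grip_width: 0.0174
gripper_force: 39.8
```

```bash
python3 - <<'E'
from h import *
a=np.radians(-6.6);g=np.array([np.cos(a),np.sin(a)])
# grip at pen centre +~3mm (0.430 vs .4265)
p=np.array([.6609,-.1167])+.003*g
go(*p,.137,90-6.6)
f=r.grab_frame('scene');cv2.imwrite('pics/s2.png',f[190:300,230:430].repeat(4,0).repeat(4,1))
E
```

```text
shift [-23.5   -3.25   0.16] twist 3.6 fingerang 87.0 j7 1.74 F [-0.1  1.5 -1.1] 4.025
```

View pics/s2.png

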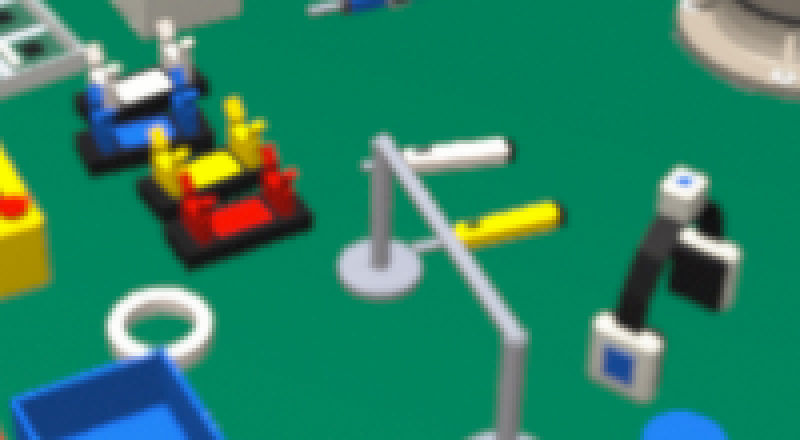

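The blue pen is held level, at the top edge of the crop around (360,5). Next I'll carry it to its cradle.

Emit:
move_arm(rows=[-5,-0.5,0,1,-10,-1.5,0,2,-15,-2,0,3.6,-20,-3,0,3.6,-23.5,-3.2,0,3.6,-23.5,-3.2,0,3.6,-23.5,-3.2,0,3.6,-23.5,-3.2,0,3.6])

```text
clock: 5.08
tcp_pos: [0.6613, -0.1167, 0.1356]
orientation: [-0.181, -3.134, -0.001]
contact_force: [-1.3, -0.1, -0.6]
grip_width: 0.017
gripper_force: 39.8
```

```bash
python3 - <<'E'
from h import *
a=np.radians(-6.6);g=np.array([np.cos(a),np.sin(a)])
p=np.array([.6609,-.1167])+.003*g
go(*p,.063,90-6.6)
E
```

```text
shift [-0.27 -0.01  7.26] twist -0.0 fingerang 83.4 j7 1.8 F [-1.3 -0.1 -0.6] 5.075
```

Emit:
move_arm(rows=[-0.2,0,3,0,-0.2,0,5.5,0,-0.2,0,6.5,0,-0.2,0,7,0,-0.2,0,7.25,0,-0.2,0,7.25,0,-0.2,0,7.25,0])

```text
clock: 5.95
tcp_pos: [0.6652, -0.117, 0.0644]
orientation: [0.18, 3.135, 0.0]
contact_force: [-0.2, 0.3, -0.7]
grip_width: 0.0171
gripper_force: 39.8
```

```bash
python3 - <<'E'
from h import *
go(.6639,-.117,.063,90-6.6);print(r.get_obs()['tcp_pos'])
f=r.grab_frame('scene');cv2.imwrite('pics/s3.png',cv2.resize(f[190:250,235:335],None,fx=7,fy=7,interpolation=cv2.INTER_CUBIC))
E
```

```text
shift [ 0.13 -0.01  0.14] twist 0.0 fingerang 83.4 j7 1.83 F [-0.2  0.3 -0.7] 5.95
[ 0.66516743 -0.11704704  0.06442382]
```

View pics/s3.png

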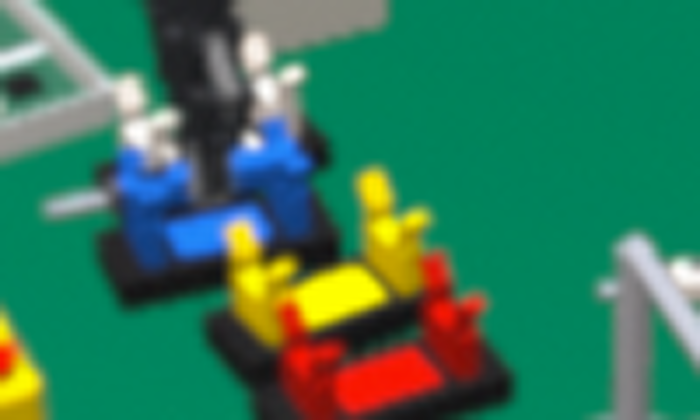

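The blue pen is lying in both blue forks. I'll release it and lift.

Emit:
move_arm(rows=[0,0,0.1,0,0,0,0.1,0,0,0,0.1,0,0,0,0.1,0,0,0,0.1,0,0,0,-4,0,0,0,-8,0,0,0,-10,0,0,0,-10,0], fingers=0.5)

```text
clock: 7.12
tcp_pos: [0.6655, -0.1171, 0.1649]
orientation: [0.18, 3.134, 0.0]
contact_force: [0.2, -0.1, -1.6]
grip_width: 0.0428
gripper_force: 0.0
```

```bash
python3 - <<'E'
from h import *
go(.432,.028,.15,90-17.1);print(r.get_obs()['grip_width'])
E
```

```text
shift [24.86 11.74  1.43] twist 10.5 fingerang 83.4 j7 1.79 F [ 0.2 -0.1 -1.6] 7.125
0.04276388050462467
```

```bash
cat >> h.py <<'E'
def masks():
    f=r.grab_frame('top');h=cv2.cvtColor(f,cv2.COLOR_BGR2HSV)
    for k,(lo,hi) in {'yellow':((22,120,90),(35,255,255)),'blue':((100,120,70),(125,255,255)),'white':((0,0,150),(180,50,255))}.items():
        m=cv2.inRange(h,np.array(lo),np.array(hi));m[:115]=0;m[262:]=0;m[:,:120]=0;m[:,:160]=0;m[:,375:]=0
        n,l,st,c=cv2.connectedComponentsWithStats(m)
        for i in range(1,n):
            if 30<st[i,4]<700 :
                q=cv2.minAreaRect(np.argwhere(l==i)[:,::-1].astype(np.float32));print(k,st[i],c[i].round(1),onz('top',c[i],0.018)[0].round(3),np.round(q[1],1),round(q[2],1))
    return f
E
python3 - <<'E'
from h import *
masks()
E
```

```text
white [247 115  25  14 120] [258.8 122.3] [0.727 0.122 0.018] [13. 24.] 90.0
white [346 129  17   8  67] [354.4 132.5] [ 0.685 -0.187  0.018] [ 5.7 16.1] 81.9
white [349 140  18  20 221] [355.9 149.7] [ 0.628 -0.19   0.018] [19.4 16.2] 86.2
white [167 155  97  23 594] [202.7 165. ] [0.589 0.302 0.018] [96.6 21.1] 5.6
white [189 199   7   8  38] [191.9 202. ] [0.469 0.333 0.018] [7. 6.] 90.0
white [270 208  14  54 130] [273.4 233.3] [0.366 0.076 0.018] [ 6.4 54.3] 12.8
white [180 214  12  13  88] [185.5 219.8] [0.413 0.352 0.018] [10.8  9.7] 68.2
```

```bash
cat >> h.py <<'E'
def pens():
    f=r.grab_frame('scene');h=cv2.cvtColor(f,cv2.COLOR_BGR2HSV)
    for nm,hh in (('then',cv2.cvtColor(np.load('scene0.npy'),cv2.COLOR_BGR2HSV)),('now',h)):
      for k,(lo,hi) in {'yellow':((22,120,90),(35,255,255)),'blue':((100,120,70),(125,255,255)),'white':((0,0,150),(180,50,255))}.items():
        m=cv2.inRange(hh,np.array(lo),np.array(hi));m[:190]=0;m[275:]=0;m[:,:240]=0;m[:,378:]=0
        n,l,st,c=cv2.connectedComponentsWithStats(m)
        for i in range(1,n):
            if 30<st[i,4]<700 : print(nm,k,st[i],c[i].round(1),onz('scene',c[i],0.013)[0].round(3))
    return f
E
python3 - <<'E'
from h import *
pens()
E
```

```text
then yellow [268 214  28  26 305] [281.6 228.3] [ 0.615 -0.07   0.013]
then yellow [344 241  26  11 166] [357.  245.8] [0.429 0.14  0.013]
then blue [251 207  29  22 278] [265.2 219.2] [ 0.646 -0.149  0.013]
then blue [316 210  24  10 125] [327.7 214.3] [ 0.425 -0.072  0.013]
then white [240 191  33  26 231] [254.8 206.2] [ 0.648 -0.248  0.013]
then white [259 190   7   8  33] [263.1 192.7] [ 0.582 -0.326  0.013]
then white [268 194  10  15  80] [272.3 200.4] [ 0.572 -0.255  0.013]
then white [315 224  47  51 625] [336.6 246.9] [0.494 0.112 0.013]
then white [257 262  26  13 191] [269.9 267.4] [0.735 0.104 0.013]
now yellow [268 214  28  26 305] [281.6 228.3] [ 0.615 -0.07   0.013]
now yellow [344 241  26  11 167] [357.  245.8] [0.429 0.14  0.013]
now blue [251 207  29  22 373] [265.  218.3] [ 0.644 -0.155  0.013]
now white [240 191  32  23 228] [252.6 205.2] [ 0.653 -0.259  0.013]
now white [268 194  10  15  84] [272.4 200.5] [ 0.572 -0.255  0.013]
now white [315 224  47  51 640] [336.5 246.9] [0.494 0.112 0.013]
now white [257 262  26  13 194] [269.8 267.4] [0.735 0.103 0.013]
```

Nothing has moved. Next is the white pen, gripped about 10 mm forward of its centre.

Emit:
move_arm(rows=[6,3,0.5,3,12,6,1,6,18,9,1.4,9,22,11,1.4,10.5,24.9,11.7,1.4,10.5,24.9,11.7,1.4,10.5,24.9,11.7,1.4,10.5,24.9,11.7,1.4,10.5])

```text
clock: 8.22
tcp_pos: [0.4317, 0.0272, 0.1496]
orientation: [0.468, 3.106, -0.001]
contact_force: [-0.5, -0.6, 0.1]
grip_width: 0.0424
gripper_force: 0.0
```

```bash
python3 - <<'E'
from h import *
go(.432,.028,.0175,90-17.1);print(r.get_obs()['tcp_pos'])
E
```

```text
shift [-0.    0.09 13.21] twist -0.0 fingerang 72.9 j7 1.26 F [-0.5 -0.6  0.1] 8.225
[0.43169094 0.02721988 0.149595  ]
```

Emit:
move_arm(rows=[0,0,5,0,0,0,9,0,0,0,12,0,0,0,13.2,0,0,0,13.2,0,0,0,13.2,0])

```text
clock: 8.98
tcp_pos: [0.4318, 0.0277, 0.0186]
orientation: [0.467, 3.105, 0.001]
contact_force: [-0.1, -0.1, -0.7]
grip_width: 0.0427
gripper_force: 0.0
```

Emit:
move_arm(rows=[0,0,0,0,0,0,0,0,0,0,0,0,0,0,0,0,0,0,0,0,0,0,-4,0,0,0,-9,0,0,0,-12.5,0,0,0,-12.5,0,0,0,-12.5,0], fingers=0)

```text
clock: 10.22
tcp_pos: [0.4304, 0.0281, 0.1426]
orientation: [-0.465, -3.107, -0.001]
contact_force: [-0.8, 0.0, 0.3]
grip_width: 0.0169
gripper_force: 39.7
```

```bash
python3 - <<'E'
from h import *
a=np.radians(7.0);g=np.array([np.cos(a),np.sin(a)])
p=np.array([.6354,-.1856])+.011*g;print(p)
go(*p,.137,97)
f=pens()
E
```

```text
[ 0.64631801 -0.18425944]
shift [-26.87 -13.97   0.54] twist -24.0 fingerang 73.0 j7 1.29 F [-0.8  0.   0.3] 10.225
then yellow [268 214  28  26 305] [281.6 228.3] [ 0.615 -0.07   0.013]
then yellow [344 241  26  11 166] [357.  245.8] [0.429 0.14  0.013]
then blue [251 207  29  22 278] [265.2 219.2] [ 0.646 -0.149  0.013]
then blue [316 210  24  10 125] [327.7 214.3] [ 0.425 -0.072  0.013]
then white [240 191  33  26 231] [254.8 206.2] [ 0.648 -0.248  0.013]
then white [259 190   7   8  33] [263.1 192.7] [ 0.582 -0.326  0.013]
then white [268 194  10  15  80] [272.3 200.4] [ 0.572 -0.255  0.013]
then white [315 224  47  51 625] [336.6 246.9] [0.494 0.112 0.013]
then white [257 262  26  13 191] [269.9 267.4] [0.735 0.104 0.013]
now yellow [268 214  28  26 302] [281.6 228.3] [ 0.615 -0.07   0.013]
now yellow [344 241  26  11 166] [357.  245.8] [0.429 0.14  0.013]
now blue [251 207  29  22 372] [265.1 218.3] [ 0.644 -0.155  0.013]
now white [240 191  32  23 196] [253.3 204.9] [ 0.65  -0.26   0.013]
now white [259 190   7   8  33] [263.1 192.7] [ 0.582 -0.326  0.013]
now white [268 194  10  15  79] [272.4 200.4] [ 0.572 -0.255  0.013]
now white [346 196  14   7  75] [352.3 198.5] [ 0.284 -0.123  0.013]
now white [332 198   9   6  42] [335.9 200.6] [ 0.35  -0.139  0.013]
now white [315 224  47  51 473] [334.4 252.9] [0.517 0.136 0.013]
now white [257 262  26  13 191] [269.9 267.4] [0.735 0.104 0.013]
```

Emit:
move_arm(rows=[-6,-3,0,-6,-12,-6,0,-12,-18,-9,0,-18,-23,-12,0.5,-24,-26.9,-14,0.5,-24,-26.9,-14,0.5,-24,-26.9,-14,0.5,-24,-26.9,-14,0.5,-24,-26.9,-14,0.5,-24])

```text
clock: 11.4
tcp_pos: [0.6465, -0.1838, 0.1378]
orientation: [0.192, -3.135, -0.001]
contact_force: [-0.5, -0.5, 1.2]
grip_width: 0.0172
gripper_force: 39.7
```

```bash
python3 - <<'E'
from h import *
go(.6463,-.1843,.0638,97)
E
```

```text
shift [ 0.02 -0.05  7.4 ] twist -0.0 fingerang 97.0 j7 2.15 F [-0.5 -0.5  1.2] 11.4
```

Emit:
move_arm(rows=[0,0,3,0,0,0,5.5,0,0,0,6.5,0,0,0,7,0,0,0,7.4,0,0,0,7.4,0,0,0,7.4,0])

```text
clock: 12.28
tcp_pos: [0.6471, -0.1851, 0.0642]
orientation: [-0.19, 3.135, -0.0]
contact_force: [-1.0, -0.3, -0.0]
grip_width: 0.017
gripper_force: 39.8
```

Emit:
move_arm(rows=[0,0,0,0,0,0,0,0,0,0,0,0,0,0,0,0,0,0,0,0,0,0,-4,0,0,0,-8,0,0,0,-10,0,0,0,-10,0], fingers=0.45)

```text
clock: 13.4
tcp_pos: [0.6475, -0.1853, 0.1649]
orientation: [-0.19, 3.133, -0.001]
contact_force: [-0.3, -0.5, 0.0]
grip_width: 0.0383
gripper_force: 0.0
```

```bash
python3 - <<'E'
from h import *
go(.437,.1366,.15,83.4)
f=pens()
f=masks()
E
```

```text
shift [17.03 34.49  1.43] twist 13.5 fingerang 96.9 j7 2.14 F [-0.3 -0.5  0. ] 13.4
then yellow [268 214  28  26 305] [281.6 228.3] [ 0.615 -0.07   0.013]
then yellow [344 241  26  11 166] [357.  245.8] [0.429 0.14  0.013]
then blue [251 207  29  22 278] [265.2 219.2] [ 0.646 -0.149  0.013]
then blue [316 210  24  10 125] [327.7 214.3] [ 0.425 -0.072  0.013]
then white [240 191  33  26 231] [254.8 206.2] [ 0.648 -0.248  0.013]
then white [259 190   7   8  33] [263.1 192.7] [ 0.582 -0.326  0.013]
then white [268 194  10  15  80] [272.3 200.4] [ 0.572 -0.255  0.013]
then white [315 224  47  51 625] [336.6 246.9] [0.494 0.112 0.013]
then white [257 262  26  13 191] [269.9 267.4] [0.735 0.104 0.013]
now yellow [268 214  28  26 306] [281.6 228.2] [ 0.615 -0.071  0.013]
now yellow [344 241  26  11 166] [357.  245.8] [0.429 0.14  0.013]
now blue [251 207  29  22 373] [265.  218.3] [ 0.645 -0.155  0.013]
now white [240 191  39  23 399] [258.8 203.9] [ 0.629 -0.256  0.013]
now white [259 190   8   9  44] [263.5 192.9] [ 0.581 -0.323  0.013]
now white [315 224  47  51 484] [334.3 253. ] [0.517 0.136 0.013]
now white [257 262  26  13 192] [269.8 267.4] [0.735 0.103 0.013]
yellow [299 131  17   9 105] [307.  135.2] [ 0.68  -0.034  0.018] [ 7.9 16.1] 84.8
yellow [303 141  10   7  49] [306.8 143.7] [ 0.651 -0.033  0.018] [6. 9.] 90.0
white [247 115  25  14 121] [258.7 122.3] [0.727 0.122 0.018] [13. 24.] 90.0
white [189 199   7   8  38] [191.9 202. ] [0.469 0.333 0.018] [7. 6.] 90.0
white [290 210  18  52 129] [296.  234.8] [0.36  0.006 0.018] [ 5.7 53.5] 17.7
white [180 214  12  13  86] [185.4 219.8] [0.413 0.352 0.018] [10.8  9.7] 68.2
white [196 238  17  12  70] [204.8 243.6] [0.338 0.289 0.018] [ 5.4 17.9] 63.4
```

Emit:
move_arm(rows=[2.5,5,0,2,5,10,0,4,7.5,15,0,7,10,20,0.5,9,12.5,25,1,11,15,30,1.4,13.5,17,34.5,1.4,13.5,17,34.5,1.4,13.5,17,34.5,1.4,13.5,17,34.5,1.4,13.5])

```text
clock: 14.75
tcp_pos: [0.437, 0.1355, 0.1495]
orientation: [-0.184, -3.136, 0.001]
contact_force: [-0.6, 0.2, 0.0]
grip_width: 0.0385
gripper_force: 0.0
```

```bash
python3 - <<'E'
from h import *
go(.437,.1366,.0178,83.4)
E
```

```text
shift [1.000e-02 1.300e-01 1.317e+01] twist -0.1 fingerang 83.3 j7 1.23 F [-0.6  0.2  0. ] 14.75
```

Emit:
move_arm(rows=[0,0.1,5,0,0,0.1,9,0,0,0.1,12,0,0,0.1,13.2,0,0,0.1,13.2,0,0,0.1,13.2,0])

```text
clock: 15.5
tcp_pos: [0.4375, 0.1379, 0.0187]
orientation: [0.181, 3.135, 0.001]
contact_force: [0.1, -0.0, 0.1]
grip_width: 0.0387
gripper_force: 0.0
```

Emit:
move_arm(rows=[0,0,0,0,0,0,0,0,0,0,0,0,0,0,0,0,0,0,0,0,0,0,-4,0,0,0,-9,0,0,0,-13.5,0,0,0,-13.5,0,0,0,-13.5,0], fingers=0)

```text
clock: 16.75
tcp_pos: [0.4361, 0.1382, 0.1527]
orientation: [-0.179, -3.136, -0.001]
contact_force: [0.5, 0.5, -0.3]
grip_width: 0.0165
gripper_force: 40.5
```

```bash
python3 - <<'E'
from h import *
a=np.radians(6.2);g=np.array([np.cos(a),np.sin(a)])
p=np.array([.6341,-.0397])+.003*g;print(p)
go(*p,.15,96.2)
E
```

```text
[ 0.63708245 -0.039376  ]
shift [-21.99 -15.35   0.26] twist -12.7 fingerang 83.5 j7 1.24 F [ 0.5  0.5 -0.3] 16.75
```

Emit:
move_arm(rows=[0,-5,-2,0,-2,-10,-2,-4,-6,-14,-1,-8,-11,-15.3,0,-12.7,-16,-15.3,0,-12.7,-22,-15.3,0,-12.7,-22,-15.3,0,-12.7,-22,-15.3,0,-12.7,-22,-15.3,0,-12.7])

```text
clock: 17.88
tcp_pos: [0.636, -0.0392, 0.152]
orientation: [0.167, -3.135, -0.001]
contact_force: [-0.8, 0.6, 0.2]
grip_width: 0.0171
gripper_force: 40.5
```

```bash
python3 - <<'E'
from h import *
go(.637,-.0394,.0638,96.2)
E
```

```text
shift [-0.12 -0.04  8.82] twist -0.1 fingerang 96.1 j7 1.95 F [-0.8  0.6  0.2] 17.875
```

Emit:
move_arm(rows=[0,0,3,0,0,0,5.5,0,0,0,7.5,0,0,0,8.5,0,0,0,8.8,0,0,0,8.8,0,0,0,8.8,0])

```text
clock: 18.75
tcp_pos: [0.6382, -0.0394, 0.0655]
orientation: [-0.168, 3.136, -0.0]
contact_force: [-0.9, 0.7, -0.4]
grip_width: 0.0173
gripper_force: 40.5
```

Emit:
move_arm(rows=[0,0,0,0,0,0,0,0,0,0,0,0,0,0,0,0,0,0,0,0,0,0,-4,0,0,0,-8,0,0,0,-12,0,0,0,-15,0,0,0,-15,0], fingers=0.5)

```text
clock: 20.0
tcp_pos: [0.6391, -0.0397, 0.2175]
orientation: [-0.167, 3.132, 0.0]
contact_force: [0.4, -0.7, -1.5]
grip_width: 0.0427
gripper_force: 0.0
```

```bash
python3 - <<'E'
from h import *
print('headset: fingers along its y (19+90)');go(.397,.3085,.24,109)
E
```

```text
headset: fingers along its y (19+90)
shift [20.36 37.19 -2.36] twist -12.9 fingerang 96.1 j7 1.92 F [ 0.4 -0.7 -1.5] 20.0
```

Emit:
move_arm(rows=[2.5,5,-1,-2,5,10,-2,-4,8,15,-2.4,-6,11,20,-2.4,-8,14,25,-2.4,-10,17,30,-2.4,-12,20.4,35,-2.4,-12.9,20.4,37.2,-2.4,-12.9,20.4,37.2,-2.4,-12.9,20.4,37.2,-2.4,-12.9], fingers=0.65)

```text
clock: 21.25
tcp_pos: [0.3962, 0.307, 0.2384]
orientation: [0.515, -3.099, 0.002]
contact_force: [-0.2, -0.4, 0.0]
grip_width: 0.0554
gripper_force: 0.0
```

```bash
python3 - <<'E'
from h import *
go(.397,.3085,.149,109)
f=r.grab_frame('scene');cv2.imwrite('pics/s4.png',cv2.resize(f[190:310,235:435],None,fx=4,fy=4,interpolation=cv2.INTER_CUBIC))
masks()
E
```

```text
shift [-0.13  0.13  8.94] twist -0.1 fingerang 108.9 j7 1.23 F [-0.2 -0.4  0. ] 21.25
yellow [299 130  20  33 365] [308.3 145.8] [ 0.644 -0.038  0.018] [32.1 16.2] 82.9
blue [325 121  18  33 327] [333.  137.3] [ 0.671 -0.118  0.018] [15.3 31.7] 5.0
white [247 115  25  14 120] [258.8 122.4] [0.727 0.122 0.018] [13. 24.] 90.0
white [346 129  21  31 312] [355.3 144.4] [ 0.646 -0.189  0.018] [30.1 16.4] 81.3
white [178 201  11   6  36] [182.8 203.6] [0.465 0.362 0.018] [ 3.6 11.2] 63.4
white [180 215  12  12  80] [185.3 220.3] [0.412 0.352 0.018] [10.7  9.4] 63.4
white [196 238  17  12  69] [204.8 243.5] [0.338 0.289 0.018] [ 5.4 17.9] 63.4
```

View pics/s4.png

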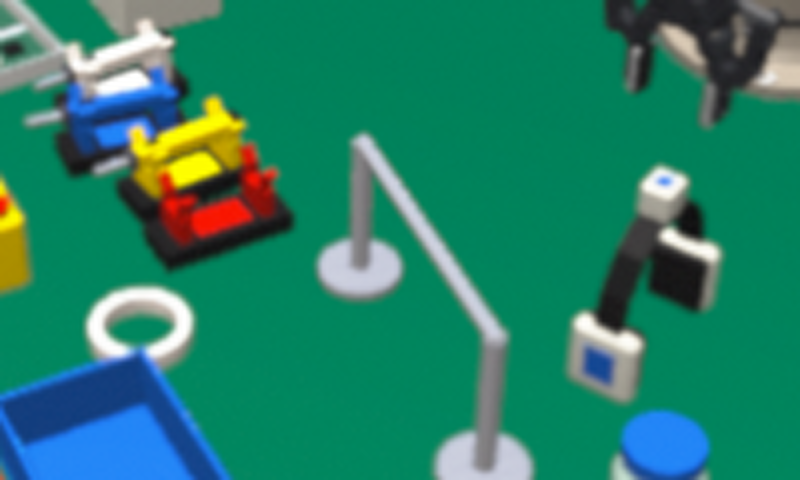

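All three pens lie in their cradles, and the gripper is above the headset module. I'll grip it now.

Emit:
move_arm(rows=[-0.1,0.1,4,0,-0.1,0.1,7,0,-0.1,0.1,8.5,0,-0.1,0.1,8.9,0,-0.1,0.1,8.9,0,-0.1,0.1,8.9,0])

```text
clock: 22.1
tcp_pos: [0.3963, 0.3106, 0.1508]
orientation: [-0.519, 3.097, 0.002]
contact_force: [0.8, 0.4, 1.0]
grip_width: 0.0556
gripper_force: 0.0
```

Emit:
move_arm(rows=[0,0,0,0,0,0,0,0,0,0,0,0,0,0,0,0,0,0,0,0,0,0,0,0], fingers=0, newtons=50)

```text
clock: 22.85
tcp_pos: [0.3961, 0.3103, 0.1504]
orientation: [-0.519, 3.098, 0.001]
contact_force: [-1.0, -1.4, 4.9]
grip_width: 0.0255
gripper_force: 46.9
```

Emit:
move_arm(rows=[0,0,-3,0,0,0,-7,0,0,0,-11,0,0,0,-15,0,0,0,-18,0,0,0,-18,0,0,0,-18,0])

```text
clock: 23.72
tcp_pos: [0.3951, 0.3097, 0.3286]
orientation: [0.519, -3.097, 0.002]
contact_force: [0.4, 0.2, -1.6]
grip_width: 0.0262
gripper_force: 46.9
```

```bash
python3 - <<'E'
from h import *
go(.570,.2495,.33,83)
f=r.grab_frame('scene');cv2.imwrite('pics/s5.png',cv2.resize(f[140:320,260:460],None,fx=3,fy=3,interpolation=cv2.INTER_CUBIC))
E
```

```text
shift [-14.57 -11.4   -0.16] twist 26.0 fingerang 109.0 j7 1.17 F [ 0.4  0.2 -1.6] 23.725
```

View pics/s5.png

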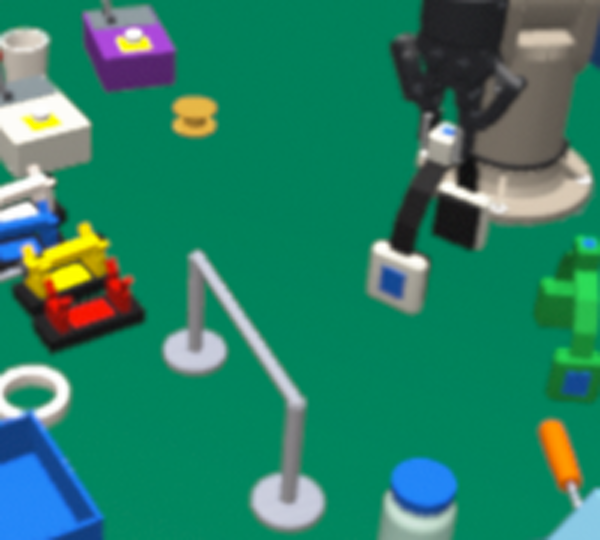

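The headset is held upright. I'll carry it over the rail.

Emit:
move_arm(rows=[-3,-2,0,6,-6,-4.5,0,12,-9,-7,0,18,-12,-9,0,22,-14.6,-11.4,0,26,-14.6,-11.4,0,26,-14.6,-11.4,0,26,-14.6,-11.4,0,26])

```text
clock: 24.78
tcp_pos: [0.5698, 0.2508, 0.3292]
orientation: [-0.188, -3.135, -0.0]
contact_force: [-0.1, -0.4, -1.5]
grip_width: 0.0249
gripper_force: 50.8
```

```bash
python3 - <<'E'
from h import *
go(.570,.2495,.166,83)
E
```

```text
shift [-0.06 -0.13 16.32] twist 0.1 fingerang 83.1 j7 1.14 F [-0.1 -0.4 -1.5] 24.775
```

Emit:
move_arm(rows=[0,0,4,0,0,0,8,0,0,0,11,0,0,0,13.5,0,0,0,15,0,0,0,16,0,0,0,16,0,0,0,16,0])

```text
clock: 25.78
tcp_pos: [0.5715, 0.2501, 0.1707]
orientation: [0.191, 3.135, 0.001]
contact_force: [0.1, -0.2, -1.7]
grip_width: 0.0251
gripper_force: 50.8
```

Emit:
move_arm(rows=[0,0,0.2,0,0,0,0.35,0,0,0,0.35,0])

```text
clock: 26.15
tcp_pos: [0.5709, 0.2499, 0.1663]
orientation: [-0.191, -3.136, 0.0]
contact_force: [-0.3, 0.2, -1.3]
grip_width: 0.025
gripper_force: 50.8
```

Emit:
move_arm(rows=[0,0,0.15,0,0,0,0.15,0])

```text
clock: 26.4
tcp_pos: [0.5709, 0.2499, 0.1646]
orientation: [-0.191, -3.136, 0.0]
contact_force: [-0.9, -0.3, -1.2]
grip_width: 0.025
gripper_force: 50.8
```

```bash
python3 - <<'E'
from h import *
print(r.get_obs()['contact_force'])
f=r.grab_frame('scene');cv2.imwrite('pics/s6.png',cv2.resize(f[190:340,260:420],None,fx=4,fy=4,interpolation=cv2.INTER_CUBIC))
E
```

```text
[-0.8664326  -0.31965717 -1.2392747 ]
```

View pics/s6.png

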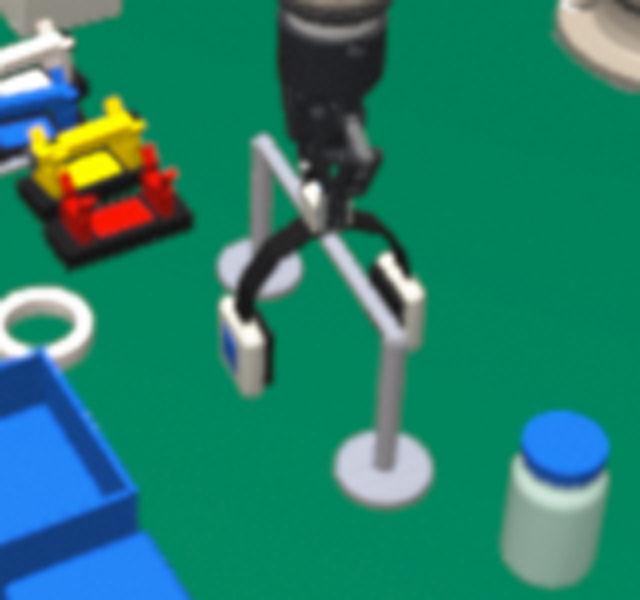

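The headset straddles the rail. I'll lower it in small steps until it touches.

Emit:
move_arm(rows=[0,0,0.15,0,0,0,0.15,0])

```text
clock: 26.7
tcp_pos: [0.5711, 0.25, 0.1638]
orientation: [0.191, 3.136, 0.001]
contact_force: [-2.2, -0.3, 3.8]
grip_width: 0.0251
gripper_force: 51.6
```

Emit:
move_arm(rows=[0,0,0.15,0,0,0,0.15,0])

```text
clock: 26.95
tcp_pos: [0.5712, 0.25, 0.1637]
orientation: [0.192, 3.136, 0.002]
contact_force: [-5.6, -1.9, 15.0]
grip_width: 0.0246
gripper_force: 53.1
```

Emit:
move_arm(rows=[0,0,-0.2,0,0,0,-0.2,0])

```text
clock: 27.2
tcp_pos: [0.5711, 0.25, 0.1638]
orientation: [0.191, 3.135, 0.0]
contact_force: [-0.7, 0.4, 3.4]
grip_width: 0.0251
gripper_force: 51.3
```

Emit:
move_arm(rows=[0,0,0,0,0,0,0,0,0,0,0,0,0,0,0,0,0,0,-0.5,0,0,0,-2,0,0,0,-5,0,0,0,-9,0,0,0,-12,0,0,0,-12,0], fingers=0.55)

```text
clock: 28.45
tcp_pos: [0.5726, 0.2502, 0.2877]
orientation: [0.191, 3.131, 0.006]
contact_force: [0.4, 0.3, -0.7]
grip_width: 0.0472
gripper_force: 0.0
```

```bash
python3 - <<'E'
from h import *
f=r.grab_frame('scene');cv2.imwrite('pics/s7.png',cv2.resize(f[175:325,240:440],None,fx=4,fy=4,interpolation=cv2.INTER_CUBIC))
f=masks()
go(.5403,-.3224,.22,90)
E
```

```text
yellow [299 130  20  33 364] [308.2 145.8] [ 0.644 -0.038  0.018] [32.  16.2] 82.9
blue [325 121  18  33 326] [333.  137.2] [ 0.671 -0.118  0.018] [15.3 31.7] 5.0
white [247 115  25  14 120] [258.8 122.3] [0.727 0.122 0.018] [13. 24.] 90.0
white [346 129  21  31 313] [355.3 144.4] [ 0.646 -0.189  0.018] [30.1 16.4] 81.3
white [199 133  12   6  38] [204.4 135.4] [0.688 0.299 0.018] [11.2  4.5] 11.3
white [217 144  10   5  33] [221.9 146.3] [0.649 0.241 0.018] [9. 4.] -0.0
white [179 153  32  25 300] [191.7 163.8] [0.594 0.337 0.018] [20.9 32.2] 80.5
white [213 160  54  26 425] [248.4 171.5] [0.564 0.154 0.018] [55.  20.6] 26.6
white [203 185  18   7  63] [212.2 188.1] [0.513 0.269 0.018] [17.2  5.6] 6.3
white [160 238  19  24 332] [166.9 249.4] [0.322 0.408 0.018] [18. 23.] 0.0
shift [ -3.91 -57.19   6.39] twist -7.0 fingerang 83.0 j7 1.16 F [-0.3 -0.9 -0.6] 28.55
```

View pics/s7.png

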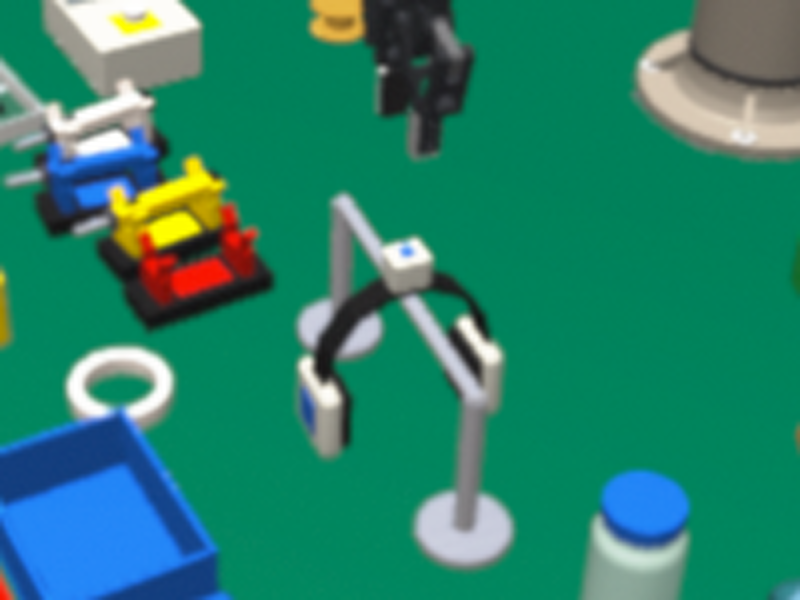

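The headset hangs level on the middle of the rail, and all three pens are still home. Next is the button.

Emit:
move_arm(rows=[-0.4,-6,0,0,-0.8,-12,0,-2,-1.2,-18,0,-4,-1.6,-24,0,-5,-2,-30,0,-6,-2.5,-36,0,-7,-3,-42,0,-7,-3.5,-48,2,-7,-3.9,-54,4,-7,-3.9,-57.2,6,-7], fingers=0)

```text
clock: 29.8
tcp_pos: [0.5384, -0.3259, 0.2222]
orientation: [-0.005, -3.14, 0.001]
contact_force: [-0.2, 0.2, -0.5]
grip_width: -0.0
gripper_force: 0.0
```

Emit:
move_arm(rows=[0,0,0,0,0,0,0,0])

```text
clock: 30.05
tcp_pos: [0.5403, -0.3215, 0.2232]
orientation: [0.001, -3.141, -0.002]
contact_force: [-0.6, 0.3, 0.6]
grip_width: 0.0001
gripper_force: 0.0
```

```bash
python3 - <<'E'
from h import *
go(.5403,-.3224,.10,90)
f=masks()
E
```

```text
shift [-0.02 -0.1  12.32] twist 0.1 fingerang 90.1 j7 2.33 F [-0.6  0.3  0.6] 30.05
yellow [299 130  20  33 366] [308.2 145.8] [ 0.644 -0.038  0.018] [32.  16.2] 82.9
blue [325 121  18  33 325] [333.  137.2] [ 0.671 -0.118  0.018] [15.3 31.7] 5.0
white [247 115  25  14 122] [258.8 122.3] [0.727 0.121 0.018] [13. 24.] 90.0
white [346 129  21  31 313] [355.3 144.4] [ 0.646 -0.189  0.018] [30.1 16.4] 81.3
white [217 144  10   5  34] [222.  146.4] [0.649 0.24  0.018] [4. 9.] 90.0
white [167 153  44  25 434] [186.6 164.5] [0.592 0.354 0.018] [23.  43.2] 86.6
white [213 160  54  26 425] [248.4 171.5] [0.564 0.154 0.018] [55.  20.6] 26.6
white [361 169  14  17 114] [370.1 177.9] [ 0.534 -0.231  0.018] [16. 13.] 90.0
white [203 185  18   7  63] [212.2 188.1] [0.513 0.269 0.018] [17.2  5.6] 6.3
```

```bash
python3 - <<'E'
from h import *
f=r.grab_frame('top');np.save('t3.npy',f)
cv2.imwrite('pics/cr2.png',cv2.resize(f[108:173,285:370],None,fx=9,fy=9,interpolation=cv2.INTER_CUBIC))
from math import *
for n,x,y,a in(('y',.6341,-.0397,6.2),('b',.6609,-.1167,-6.6),('w',.6354,-.1856,7)):
    a=radians(a);P=[[x+k*cos(a),y+k*sin(a),.063] for k in(-.055,.055,.085)]
    P[2][2]=.054
    print(n,((proj('top',P)-[285,108])*9).round())
E
```

```text
y [[234. 484.]
 [194. 179.]
 [183. 106.]]
b [[422. 404.]
 [449. 100.]
 [455.  28.]]
w [[663. 471.]
 [612. 167.]
 [596.  95.]]
```

View pics/cr2.png

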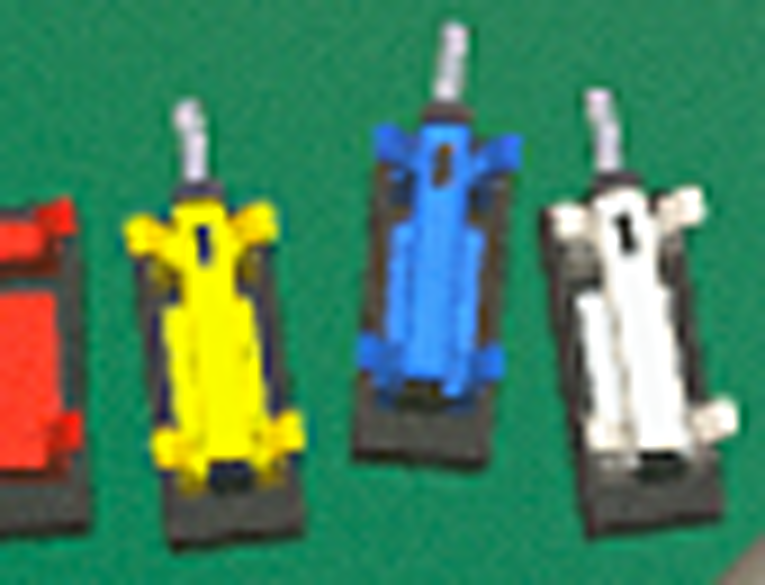

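All three pens are seated. Their nose tips at (188,103), (455,27) and (598,92) match the predicted home positions within about 2 mm. I'll press the button now.

Emit:
move_arm(rows=[0,-0.1,4,0,0,-0.1,8,0,0,-0.1,11,0,0,-0.1,12.3,0,0,-0.1,12.3,0,0,-0.1,12.3,0])

```text
clock: 30.9
tcp_pos: [0.5411, -0.3239, 0.1023]
orientation: [-0.001, 3.139, -0.001]
contact_force: [-0.3, 0.2, 0.6]
grip_width: 0.0002
gripper_force: 0.0
```

Emit:
move_arm(rows=[0,0,0.4,0,0,0,0.8,0,0,0,1,0,0,0,1.2,0,0,0,1.2,0])

```text
clock: 31.52
tcp_pos: [0.5403, -0.3235, 0.0888]
orientation: [-0.001, 3.141, 0.0]
contact_force: [-0.3, 0.2, 3.1]
grip_width: -0.0001
gripper_force: 1.2
```

Emit:
move_arm(rows=[0,0,0.2,0,0,0,0.3,0,0,0,0.3,0])

```text
clock: 31.9
tcp_pos: [0.5402, -0.3236, 0.0858]
orientation: [-0.001, 3.141, 0.0]
contact_force: [-0.5, 1.5, 2.9]
grip_width: 0.0001
gripper_force: 1.8
```

```bash
cat > lev.py <<'E'
from h import *
for n in('scene','top'):
    f=r.grab_frame(n);h=cv2.cvtColor(f,cv2.COLOR_BGR2HSV)
    m=cv2.inRange(h,np.array((0,140,80)),np.array((6,255,255)))
    b=(240,150,290,200) if n=='scene' else (400,150,450,215)
    w=np.zeros_like(m);w[b[1]:b[3],b[0]:b[2]]=255;m&=w
    k,l,st,c=cv2.connectedComponentsWithStats(m)
    for i in range(1,k):
        if st[i,4]>6: print(n,st[i],c[i].round(1),onz(n,c[i],.094)[0].round(4),onz(n,c[i],.127)[0].round(4))
E
python3 lev.py
```

```text
top [433 169   9   6  53] [436.9 171.5] [ 0.5334 -0.4216  0.094 ] [ 0.5259 -0.4114  0.127 ]
```

Emit:
move_arm(rows=[0,0,-1,0,0,0,-4,0,0,0,-8,0,0,0,-8,0,0,0,-8,0], fingers=0.55)

```text
clock: 32.62
tcp_pos: [0.5398, -0.3233, 0.1656]
orientation: [0.001, -3.141, -0.001]
contact_force: [-0.1, 0.5, 0.3]
grip_width: 0.047
gripper_force: 0.0
```

```bash
python3 lev.py; python3 -c "
from h import *
print(proj('top',[[.503,-.4124,.094]]),r.get_obs()['tcp_pos'],r.get_obs()['contact_force'])"
```

```text
top [431 179   9   5  45] [435. 181.] [ 0.5047 -0.4137  0.094 ] [ 0.4979 -0.4037  0.127 ]
[[434.61204426 181.56861283]] [ 0.53949181 -0.32300675  0.16471221] [-0.23200961 -0.17231443 -0.10392549]
```

The lever has dropped to (0.504,-0.413), as predicted. I'll move over it.

```bash
python3 -c "
from h import *
go(.5037,-.413,.15,90);go(.5037,-.413,.0905,90)"
```

```text
shift [ 3.58 -9.    1.47] twist 0.0 fingerang 90.0 j7 2.37 F [-0.2 -0.2 -0.1] 32.725
shift [ 3.57 -9.    7.42] twist 0.0 fingerang 90.0 j7 2.37 F [-0.2 -0.2 -0.1] 32.725
```

Emit:
move_arm(rows=[1.8,-4.5,0,0,3.6,-9,0,0,3.6,-9,1.5,0,3.6,-9,4,0,3.6,-9,6,0,3.6,-9,7.4,0,3.6,-9,7.4,0,3.6,-9,7.4,0])

```text
clock: 33.72
tcp_pos: [0.5046, -0.4139, 0.0924]
orientation: [-0.001, 3.141, -0.001]
contact_force: [-0.2, -0.3, -0.3]
grip_width: 0.0467
gripper_force: 0.0
```

Emit:
move_arm(rows=[0,0,0,0,0,0,0,0,0,0,0,0,0,0,0,0,0,0,0,0], fingers=0, newtons=25)

```text
clock: 34.35
tcp_pos: [0.5046, -0.4142, 0.0927]
orientation: [-0.001, 3.14, -0.002]
contact_force: [-0.3, -0.7, 6.0]
grip_width: 0.025
gripper_force: 28.5
```

```bash
python3 - <<'E'
from h import *
o=r.get_obs();p=o['tcp_pos'];print(p,o['grip_width'],o['contact_force'])
# arc offsets relative to grasp, tool x=-world x, tool z=-world z, cm
for q in np.arange(1.25,0.0,-.12).tolist()+[.03]:
    l=q-.15; print(round(q,2),round(-100*.062*(np.sin(1.1)-np.sin(l)),2),round(-100*.062*(np.cos(l)-np.cos(1.1)),2))
E
```

```text
[ 0.50459162 -0.41424189  0.09273541] 0.025043667772709232 [-0.32326999 -0.69169226  6.03615   ]
1.25 -0.0 -0.0
1.13 -0.38 -0.64
1.01 -0.83 -1.23
0.89 -1.34 -1.77
0.77 -1.92 -2.23
0.65 -2.55 -2.63
0.53 -3.23 -2.95
0.41 -3.93 -3.18
0.29 -4.66 -3.33
0.17 -5.4 -3.39
0.05 -6.14 -3.36
0.03 -6.27 -3.34
```

The handle is gripped at 25 mm. I'll follow the arc upwards.

Emit:
move_arm(rows=[-0.4,0,-0.65,0,-0.83,0,-1.23,0,-1.34,0,-1.77,0,-1.92,0,-2.23,0,-2.55,0,-2.63,0,-3.23,0,-2.95,0,-3.93,0,-3.18,0,-4.66,0,-3.33,0,-5.4,0,-3.39,0,-6,0,-3.36,0])

```text
clock: 35.6
tcp_pos: [0.5648, -0.4138, 0.1261]
orientation: [-0.001, 3.141, -0.001]
contact_force: [-3.4, -3.0, 2.4]
grip_width: 0.0255
gripper_force: 25.3
```

Emit:
move_arm(rows=[-0.1,0,0,0,-0.1,0,0,0,-0.1,0,0,0])

```text
clock: 35.98
tcp_pos: [0.5656, -0.4138, 0.126]
orientation: [-0.001, 3.14, -0.001]
contact_force: [-2.5, -2.2, 5.2]
grip_width: 0.0253
gripper_force: 25.5
```

```bash
python3 lev.py;python3 -c "
from h import *
print(proj('top',[[.568,-.4126,.127]]))"
```

```text
[[436.28665661 157.51266936]]
```

Emit:
move_arm(rows=[0,0,0,0,0,0,0,0,0,0,0,0,0,0,0,0,0,0,0,0,0,0,-3,0,0,0,-8,0,0,0,-12,0,0,0,-12,0], fingers=0.55)

```text
clock: 37.2
tcp_pos: [0.5664, -0.4153, 0.2495]
orientation: [0.0, 3.136, -0.006]
contact_force: [-0.3, -0.8, -0.2]
grip_width: 0.0466
gripper_force: 0.0
```

Emit:
move_arm(rows=[5,0,0,0,10,0,0,0,14,0,0,0,14,0,0,0,14,0,0,0])

```text
clock: 37.83
tcp_pos: [0.4259, -0.4131, 0.2449]
orientation: [-0.002, 3.141, 0.001]
contact_force: [1.2, -1.2, 0.0]
grip_width: 0.047
gripper_force: 0.0
```

```bash
python3 lev.py; python3 -c "
from h import *
masks();o=r.get_obs();print(o['tcp_pos'],o['contact_force'])
f=r.grab_frame('scene');g=np.load('scene0.npy')
h=[cv2.cvtColor(a,cv2.COLOR_BGR2HSV)[150:200,245:275] for a in(f,g)]
for a in h:
  m=cv2.inRange(a,np.array((0,120,70)),np.array((6,255,255)));print(cv2.moments(m)['m00']/255,np.argwhere(m).mean(0) if m.any() else None)"
```

```text
scene [258 154   4   5  15] [259.5 156.3] [ 0.5298 -0.4836  0.094 ] [ 0.5523 -0.4223  0.127 ]
top [432 158  10   6  54] [436.8 160.5] [ 0.5675 -0.4238  0.094 ] [ 0.559  -0.4135  0.127 ]
yellow [299 130  20  33 363] [308.2 145.8] [ 0.644 -0.038  0.018] [32.  16.2] 82.9
blue [325 121  18  33 325] [333.  137.2] [ 0.671 -0.118  0.018] [15.3 31.7] 5.0
white [247 115  25  14 119] [258.7 122.3] [0.727 0.122 0.018] [13. 24.] 90.0
white [346 129  21  31 313] [355.3 144.4] [ 0.645 -0.189  0.018] [30.1 16.4] 81.3
white [217 144  10   5  33] [221.9 146.3] [0.649 0.241 0.018] [9. 4.] -0.0
white [167 153  44  25 430] [186.6 164.5] [0.592 0.354 0.018] [23.  43.2] 86.7
white [213 160  54  26 423] [248.4 171.4] [0.564 0.154 0.018] [55.  20.6] 26.6
white [203 185  18   7  63] [212.2 188.1] [0.513 0.269 0.018] [17.2  5.6] 6.3
white [288 245  37  17 314] [307.4 255.2] [ 0.297 -0.028  0.018] [14.6 34.5] 59.0
white [344 246  31  16 262] [363.7 256.1] [ 0.29  -0.201  0.018] [15. 30.] 90.0
[ 0.42649736 -0.41311331  0.24492719] [ 0.52838357 -0.90016432  0.169243  ]
18.0 [ 6.72222222 14.72222222]
19.0 [ 7.15789474 12.52631579]
```

```bash
python3 lev.py;python3 lev.py|tail -1; for i in 1 2 3; do python3 lev.py|tail -1; done
```

```text
scene [258 154   4   5  15] [259.5 156.3] [ 0.5298 -0.4836  0.094 ] [ 0.5523 -0.4223  0.127 ]
top [433 158   9   6  53] [436.9 160.5] [ 0.5676 -0.4241  0.094 ] [ 0.5591 -0.4138  0.127 ]
top [433 158   9   6  53] [436.9 160.5] [ 0.5676 -0.4241  0.094 ] [ 0.5591 -0.4138  0.127 ]
top [432 158  10   6  54] [436.8 160.5] [ 0.5676 -0.4238  0.094 ] [ 0.5591 -0.4135  0.127 ]
top [433 158   9   6  53] [436.9 160.5] [ 0.5676 -0.4241  0.094 ] [ 0.5591 -0.4138  0.127 ]
top [432 158  10   6  54] [436.8 160.4] [ 0.5676 -0.4238  0.094 ] [ 0.5591 -0.4136  0.127 ]
```

The lever stopped just upright, held by friction about 9 mm short. I'll nudge it to +x with closed fingertips.

Emit:
move_arm(rows=[-4,0,2,0,-7.4,0,5,0,-7.4,0,9,0,-7.4,0,11.3,0,-7.4,0,11.3,0,-7.4,0,11.3,0], fingers=0)

```text
clock: 39.28
tcp_pos: [0.4996, -0.4143, 0.1335]
orientation: [-0.0, 3.14, -0.002]
contact_force: [-0.4, -0.9, 0.3]
grip_width: -0.0001
gripper_force: 0.0
```

Emit:
move_arm(rows=[-1,0,0,0,-2,0,0,0,-3,0,0,0,-3.5,0,0,0,-4,0,0,0,-4.3,0,0,0,-4.3,0,0,0])

```text
clock: 40.15
tcp_pos: [0.5422, -0.4136, 0.1323]
orientation: [0.001, -3.141, -0.0]
contact_force: [-1.3, -0.0, 0.9]
grip_width: 0.0002
gripper_force: 0.0
```

```bash
python3 lev.py
```

```text
scene [256 155   5   5  20] [258.  156.9] [ 0.5372 -0.4814  0.094 ] [ 0.5593 -0.4202  0.127 ]
```

Emit:
move_arm(rows=[-0.3,0,0,0,-0.5,0,0,0,-0.5,0,0,0])

```text
clock: 40.62
tcp_pos: [0.5472, -0.4136, 0.1324]
orientation: [0.001, -3.141, 0.0]
contact_force: [0.1, -0.0, -0.0]
grip_width: -0.0001
gripper_force: 0.1
```

```bash
python3 lev.py
```

```text
scene [256 155   5   5  19] [257.6 157.1] [ 0.5393 -0.4809  0.094 ] [ 0.5614 -0.4197  0.127 ]
```

Emit:
move_arm(rows=[-0.2,0,0,0,-0.4,0,0,0,-0.4,0,0,0])

```text
clock: 41.1
tcp_pos: [0.5477, -0.4137, 0.1322]
orientation: [-0.002, -3.136, -0.003]
contact_force: [-9.7, 2.8, 6.3]
grip_width: 0.0
gripper_force: 4.9
```

```bash
python3 lev.py
```

```text
scene [256 155   5   5  19] [257.6 157.1] [ 0.5393 -0.4809  0.094 ] [ 0.5614 -0.4197  0.127 ]
```

The lever is against its stop: the reaction is -9.7 N and it no longer moves. I'll back off and check.

Emit:
move_arm(rows=[1,0,0,0,4,0,0,0,8,0,0,0,12,0,-5,0,14,0,-10,0,14,0,-10,0,14,0,-10,0])

```text
clock: 42.08
tcp_pos: [0.4118, -0.4131, 0.2322]
orientation: [-0.002, 3.14, 0.0]
contact_force: [0.3, 0.6, -0.3]
grip_width: 0.0001
gripper_force: 0.0
```

```bash
python3 lev.py; python3 - <<'E'
from h import *
masks();o=r.get_obs();print(o['tcp_pos'],o['contact_force'],o['clock'])
t=r.grab_frame('top');a=cv2.absdiff(t,np.load('t3.npy')).max(2);a[:,:150]=0
m=(a>60).astype(np.uint8);n,l,st,c=cv2.connectedComponentsWithStats(m)
print([s.tolist() for s in st[1:] if s[4]>10])
E
```

```text
scene [256 155   4   5  18] [257.5 157. ] [ 0.5396 -0.4816  0.094 ] [ 0.5617 -0.4204  0.127 ]
top [432 155  10   6  52] [436.3 157.3] [ 0.5775 -0.423   0.094 ] [ 0.5687 -0.4127  0.127 ]
yellow [299 130  20  33 365] [308.2 145.8] [ 0.644 -0.038  0.018] [32.1 16.2] 82.9
blue [325 121  18  33 329] [333.  137.3] [ 0.671 -0.118  0.018] [15.3 31.8] 5.0
white [247 115  25  14 119] [258.7 122.3] [0.727 0.122 0.018] [13. 24.] 90.0
white [346 129  21  31 312] [355.3 144.4] [ 0.646 -0.189  0.018] [30.1 16.4] 81.3
white [217 144  10   5  33] [221.9 146.3] [0.649 0.241 0.018] [9. 4.] -0.0
white [167 153  44  25 432] [186.6 164.4] [0.592 0.354 0.018] [22.9 43.2] 86.7
white [213 160  54  26 425] [248.4 171.4] [0.564 0.154 0.018] [55.  20.6] 26.6
white [203 185  18   7  63] [212.2 188.1] [0.513 0.269 0.018] [17.2  5.6] 6.3
white [291 247  36  15 286] [309.7 255.8] [ 0.294 -0.036  0.018] [13.9 34. ] 63.4
white [349 250  26  12 163] [365.4 257.4] [ 0.286 -0.206  0.018] [11. 25.] 90.0
[ 0.41153344 -0.41274171  0.2310271 ] [ 0.04285988  0.427041   -0.66281918] 42.225
[[231, 83, 312, 305, 32553], [280, 257, 46, 42, 148], [313, 371, 13, 29, 158], [264, 387, 2, 13, 19], [275, 388, 4, 12, 31]]
```

The lever is back at its starting pixel (436.3,157.3), and the pens and headset haven't moved. I'll hand in.

```bash
python3 -c "
from bench import r
print(r.hand_in())"
```

```text
the job is handed in; nothing more can be done
None
```

I handed the job in at about 42 s. The blue, white and yellow pens are in their own cradles (no red pen was out), the headset hangs on the rail, and the switch was tripped and its lever put back up. The lever first stuck just short and needed a nudge to its stop. The hand-in returned no verdict, so success rests on my own last camera check.

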